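# Take the temperature of the coconut-oil melter through its probe port

## Task

At the bath-bomb table, first twist the melting pot's blue cap anticlockwise to its stop so that the probe port in the lid is uncovered, then pull the orange probe thermometer out of its wooden stand and lower its stem upright through the port until the red ring on the stem is level with the top of the lid. The probe must never touch the pot, its lid or the cap: keep the stem centred in the port, and finish while still holding it there, steady and upright, with the cap left open. Leave everything else on the table where it is.

Things in the scene. Friction and masses are not known exactly. Their poses are not given: they have to be found in the camera images.
- port (a point): centre of the round probe port at the top face of the pot's lid, 100 mm above the table. The hole is 20 mm in diameter, ringed in orange; its bore runs straight down through the 20 mm thick lid, and below it the pot is empty to 5 mm above the table. It lies 42 mm from the lid's centre along the pot's x axis (this point's x); z up
- cap_grip (a point): centre of the white grip bar of the blue twist cap, on the cap's upright turning axis at the lid's centre, 123.5 mm above the table. Bar: 46 mm long (this point's x), 12 mm thick (y), from 107.5 to 138.5 mm above the table, on a blue hub of 24 mm radius. The cap's flap, a disc of 17 mm radius, top at 107.5 mm, lies 42 mm from the axis towards +x and turns with the bar
- cap (a joint): turning angle of the twist cap in rad: 0 = shut, flap exactly over the port; grows as it turns anticlockwise seen from above; 1.45 = stop, fully open. Starts between 0 and 0.2. Light friction of about 0.12 N m holds it where it is left
- probe_grip (a point): centre of the probe's orange handle, an upright block 30 mm (x) by 22 mm (y) by 65 mm high (z, up). From its underside a straight steel stem, 8 mm in diameter and 110 mm long, runs down on its centre line. At the start it hangs upright in the stand, the handle resting on the stand's top, its centre 146.5 mm above the table. About 80 g
- probe_tip (a point): lower end of the probe's stem, 142.5 mm below the handle's centre
- probe_ring (a point): middle of the 6 mm high red ring round the stem, 55 mm above the stem's lower end and 87.5 mm below the handle's centre
- melter: the melting pot: square aluminium box 140 x 140 mm, 100 mm high with its grey lid, fixed to the table; origin on the table under the pot's centre, x towards the port, z up
- probe: the whole probe thermometer; origin at the lower end of the stem, z up along the stem
- stand_top (a point): centre of the top of the wooden probe stand, a block 60 x 60 mm and 114 mm high, fixed to the table, with a 14 mm hole from top to bottom in which the stem hangs
- oil_jar_mid (a point): bystander: white jar, 72 mm diameter, 110 mm high; its centre
- bowl_mid (a point): bystander: white mixing bowl, 220 mm diameter, 90 mm high; its centre
- stamp_a_mid (a point): bystander: black stamp with a green face, 32 mm square, 31 mm high; its centre
- stamp_b_mid (a point): bystander: black stamp with a blue face, 32 mm square, 31 mm high; its centre
- puck_a_mid (a point): bystander: mint-coloured pressed bath bomb, 46 mm diameter, 16 mm high; its centre
- puck_b_mid (a point): bystander: mint-coloured pressed bath bomb, 46 mm diameter, 16 mm high; its centre
- spoon_mid (a point): bystander: steel spoon, 160 mm long, lying flat; its middle
Things that resemble listed ones, but are neither listed nor needed, are in the scene too. Of the things that look like the probe, the middle-sized one is meant.

How it is judged:
By the outcome, as a careful person would: the job done as asked, in the order asked, and still so for the second after the job is handed in, while the arm keeps its last pose, push and grip.
It also fails if it takes over 58 s, if anything falls off the work surface, if the arm or the gripper's body presses on something with over 40 N, if the wrist force passes 120 N, or if a joint passes its speed limit or range.

## Robot

A 6-joint arm with a two-finger parallel gripper is mounted at the origin on the work surface. World frame = base frame: x ahead of the robot, y to its left, z up, the work surface at z = 0. Lengths are in m, angles in rad, forces in N, time in s.
With the tool pointing down it reaches from about 0.325 to 0.75 m from the base axis. Payload 7.6 kg.
Tool frame: the origin (TCP) lies at the very end of the fingers, on their centre line; the grasp point (between the pads) lies 19 mm behind it; x points along the fingers, y is the direction in which the jaws open and shut, and the axes are right-handed (so a half turn about x gives the same grasp; the last joint's range is limited). The gripper opens to 85 mm and grips with 20 to 120 N. Pads are 22 mm wide; open, the fingers measure 114 mm over their backs; the gripper's body (76 mm by 85 mm) begins 54 mm behind the grasp point. The pads swing forward as they close: fully open they stand 13 mm farther back than shut.
Start: joints at [-1.241, 0.052, 1.401, -0, 1.689, -0.07], TCP at [0.204, -0.484, 0.231] pointing down, gripper open.
Joint ranges: [-2.9, 2.9], [-0.91, 2.17], [0.12, 2.37], [-1.06, 4.2], [0.26, 2.73], [-2.93, 2.93]. Speed limits (rad/s): [2.57, 2.57, 3.01, 3.14, 3.14, 3.14].

## Interface

Orientations are given as a unit quaternion [w, x, y, z].
In Python, from workcell import env, imaging gives the robot as it stands.
- The arm moves only by the tool play_rows, never from a script. Its arguments are lists of equal length, an entry for each row: "jaw": the closure, from -1 (fully open) to 1 (shut); "travel": the shift along the tool's x, y, z in units of 0.05 m (1.0 is 0.05 m), a list of three; "rotation": the turn, a rotation vector about the tool's x, y, z in units of 5 degrees (1.0 is 5 degrees), a list of three. A call has 1 to 8 rows; each row shifts and turns the commanded pose from where the row before left it, along the tool's axes as they then stand; what a row does not reach is not made up. A row lasts 1/10 s, in which the tool goes at most 50 mm and 8.59 degrees, less where a joint would pass 70% of its speed; a pose out of reach is approached as far as the arm can. A call with a number of a shift or a turn outside -1 to 1 is refused whole. A call with a gripper value outside its range is refused whole. The fingers move at their own pace and stop on an object; "newtons" is the grip in N (left out, the last holds). Time passes only in rows, so rows that do not move let the fingers close. It gives the time, the measured TCP pose, the force and the opening at its end, in the units of the state.
- env.get_state(): the state, without advancing time (a new reading comes with each control period).
- imaging.get_image(name): name is "side" or "top" or "wrist"; returns a dict with "color" (420x560x3 uint8, blue, green, red), "mtx" (3x3 intrinsics, pixels), "D" ([k1, k2, p1, p2, k3] as OpenCV has them; the pictures are not rectified), "cam_to_world" (4x4, takes a point from camera to world coordinates); the wrist camera has in their place "hand_eye" (4x4, takes a point from camera to tool coordinates, whose origin is the TCP and whose axes are the tool frame's). Camera axes: x right, y down, z forward; pixel columns grow to the right and rows downward; lengths in m; the calibration is good to about 2 mm. A picture is of the moment at which its call begins: read the wrist's pose just before it. There is no depth.
- env.hand_in(): hands the job in, once; it reports no verdict.
The state is a dict: "t": time; "qpos": joint angles; "dq": joint speeds; "joint_torque": joint torques, N m; "tcp_pos": TCP position; "orientation": TCP orientation; "wrist_force": force on the tool from outside, world axes, zero at the start; "wrist_torque": the same for the moment, N m; "grip_width": finger opening in m.
Only numpy, scipy, OpenCV 4.12 (cv2) and the standard library are available. Lean on these libraries where they do the work, as an engineer would, in place of code of your own. Each camera call takes 0.05 s, during which the arm holds its last target.

## Working session

There is one attempt and no reset: what is moved stays moved. The work goes in short steps, Python scripts to look and compute and a tool call to move; the robot and the scene stay as the last step left them, time stands still between calls to the robot, and variables do not carry over. Pictures are saved under pics/ and viewed, and the job is handed in when it is done.

Besides the shell and the picture viewer there is one more tool, called after "Call:" by a JSON object that holds its "op" and its "data". play_rows: Moves the arm, as the interface text tells. Shifts and turns lie within -1 to 1; 1 stands for 0.05 m of shift or 5 degrees of turn. Its arguments: {"type":"object","properties":{"jaw":{"type":"array","items":{"type":"number"}},"travel":{"type":"array","items":{"type":"array","items":{"type":"number","minimum":-1,"maximum":1}}},"rotation":{"type":"array","items":{"type":"array","items":{"type":"number","minimum":-1,"maximum":1}}},"newtons":{"type":"number"}},"required":["jaw","travel","rotation"]}

```bash
mkdir -p pics; ls
python3 - <<'E'
from workcell import env, imaging
import cv2
print(env.get_state())
for n in ["side","top","wrist"]:
    d=imaging.get_image(n); cv2.imwrite(f"pics/{n}0.png",d["color"])
    print(n,d["mtx"].tolist(),d["D"],d.get("cam_to_world",d.get("hand_eye")))
E
```

```text
pics
{'t': 0.0, 'qpos': array([-1.24127033e+00,  5.28355621e-02,  1.40174629e+00, -2.31755269e-05,
        1.68861352e+00, -7.02799567e-02]), 'dq': array([ 0.00135828, -0.00050843,  0.00086826, -0.00080525,  0.00060925,
        0.00039537]), 'joint_torque': array([ 3.84302402e-04, -3.81661820e+01, -3.60190308e+01, -1.65140696e-04,
        6.06650283e-03,  3.50949392e-06]), 'tcp_pos': array([ 0.2042746 , -0.48329063,  0.23046218]), 'orientation': array([-0.13985137, -0.692944  , -0.14097305,  0.69310663]), 'wrist_force': array([-0.1697742 ,  0.39604974,  0.21994841]), 'wrist_torque': array([-0.03056716, -0.03461996,  0.00877847]), 'grip_width': 0.08525386099827069}
side [[411.7454092285464, 0.0, 272.9265125120321], [0.0, 411.7454092285464, 205.71155913090513], [0.0, 0.0, 1.0]] [-0.12701046  0.          0.          0.          0.        ] [[-0.99390658 -0.07652637  0.07933108  0.47438439]
 [-0.11011973  0.65782309 -0.7450788   0.59143066]
 [ 0.00483236 -0.74927464 -0.66224177  0.75407029]
 [ 0.          0.          0.          1.        ]]
top [[410.4831458396361, 0.0, 277.79983182723333], [0.0, 410.4831458396361, 202.8025096790406], [0.0, 0.0, 1.0]] [0.02594376 0.         0.         0.         0.        ] [[ 0.02140289 -0.98685432  0.16018884  0.3859897 ]
 [-0.99974005 -0.02238499 -0.00432861 -0.10882399]
 [ 0.00785753 -0.16005456 -0.9870769   1.25026015]
 [ 0.          0.          0.          1.        ]]
wrist [[298.2809353211421, 0.0, 280.96622667686114], [0.0, 298.2809353211421, 211.35871086675166], [0.0, 0.0, 1.0]] [-0.01652552  0.          0.          0.          0.        ] [[ 8.82737577e-04 -3.13280329e-01  9.49660285e-01 -1.42457723e-01]
 [ 9.99999437e-01 -2.82601251e-04 -1.02275573e-03  4.75920294e-04]
 [ 5.88784435e-04  9.49660653e-01  3.13279903e-01 -8.04250308e-02]
 [ 0.00000000e+00  0.00000000e+00  0.00000000e+00  1.00000000e+00]]
```

View pics/side0.png

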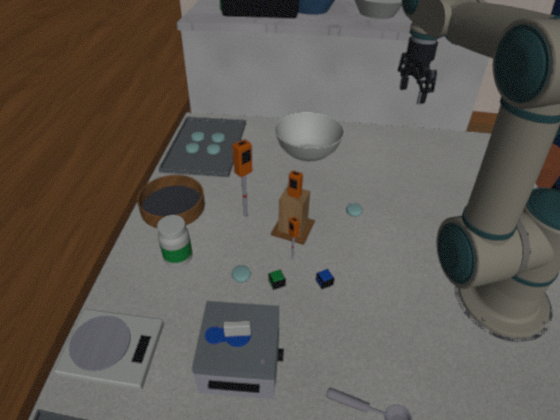

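View pics/top0.png

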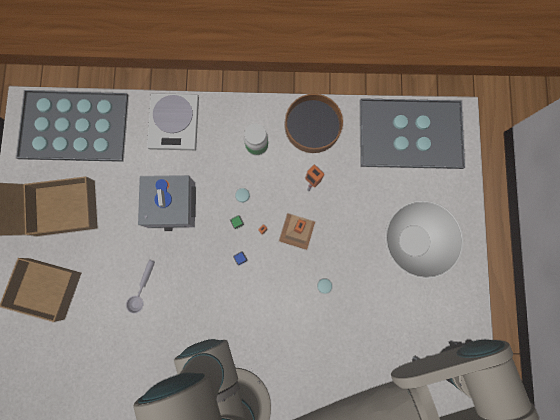

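View pics/wrist0.png

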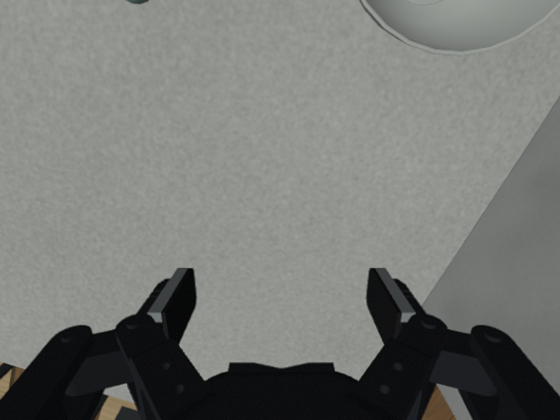

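Run:
```python
import cv2,numpy as np
t=cv2.imread("pics/top0.png"); s=cv2.imread("pics/side0.png")
a=cv2.resize(t[165:240,125:205],None,fx=5,fy=5,interpolation=cv2.INTER_CUBIC)
b=cv2.resize(s[295:400,185:290],None,fx=3.6,fy=3.6,interpolation=cv2.INTER_CUBIC)[:375]
cv2.imwrite("pics/c1.png",np.hstack([a,b]))
a=cv2.resize(t[155:255,245:335],None,fx=4,fy=4,interpolation=cv2.INTER_CUBIC)
b=cv2.resize(s[130:260,225:325],None,fx=4,fy=4,interpolation=cv2.INTER_CUBIC)
a=cv2.copyMakeBorder(a,0,120,0,0,cv2.BORDER_CONSTANT)
cv2.imwrite("pics/c2.png",np.hstack([a,b]))
```

```text
(no output)
```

View pics/c1.png

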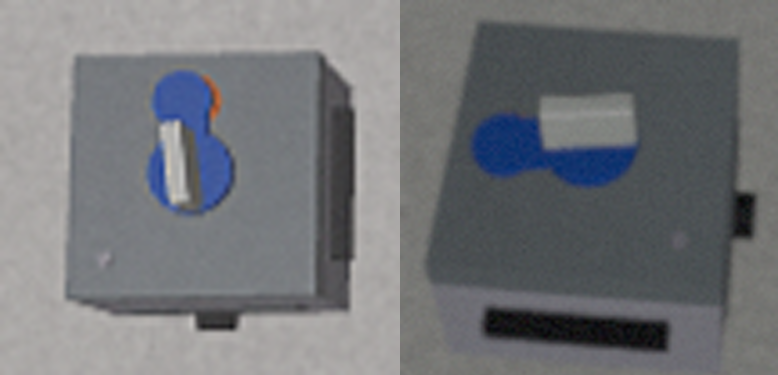

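View pics/c2.png

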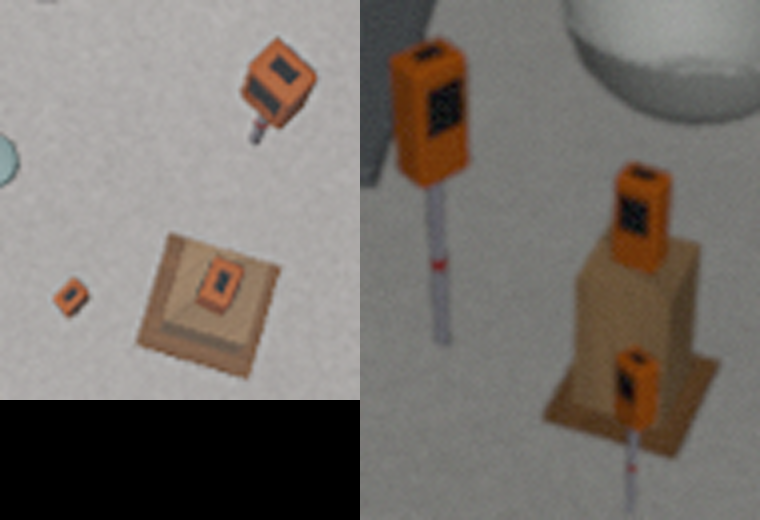

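```bash
cat > h.py <<'E'
import cv2,numpy as np
from scipy.spatial.transform import Rotation as R
def rays(d,uv,T=None):
    T=d["cam_to_world"] if T is None else T
    p=cv2.undistortPoints(np.array(uv,float).reshape(-1,1,2),d["mtx"],d["D"]).reshape(-1,2)
    r=np.c_[p,np.ones(len(p))]@T[:3,:3].T
    return T[:3,3],r
def plane(d,uv,z,T=None):
    o,r=rays(d,uv,T); return o+r*((z-o[2])/r[:,2])[:,None]
def tri(d1,u1,d2,u2):
    o1,r1=rays(d1,[u1]);o2,r2=rays(d2,[u2]);r1=r1[0];r2=r2[0]
    s=np.linalg.lstsq(np.c_[r1,-r2],o2-o1,rcond=None)[0]
    a=o1+s[0]*r1;b=o2+s[1]*r2
    return (a+b)/2,np.linalg.norm(a-b)
def proj(d,P,T=None):
    T=d["cam_to_world"] if T is None else T
    Ti=np.linalg.inv(T); return cv2.projectPoints(np.array(P,float).reshape(-1,1,3),cv2.Rodrigues(Ti[:3,:3])[0],Ti[:3,3],d["mtx"],d["D"])[0].reshape(-1,2)
def wristT(d,st):
    q=st["orientation"];T=np.eye(4);T[:3,:3]=R.from_quat([q[1],q[2],q[3],q[0]]).as_matrix();T[:3,3]=st["tcp_pos"]
    return T@d["hand_eye"]
E
python3 - <<'E'
from h import *
from workcell import env, imaging
T=imaging.get_image("top");S=imaging.get_image("side")
# lid corners by eye in crop c1: top (scale 5, origin 125,165), side (3.6; 185,295)
tc=np.array([[76,57],[321,53],[316,297],[67,298]])/5+[125,165]
sc=(np.array([[478,22],[738,39],[722,304],[429,276]])-[400,0])/3.6+[185,295]
Pt=plane(T,tc,.1);Ps=plane(S,sc,.1)
print("top lid",Pt.round(4).tolist(),Pt.mean(0)); print("side lid",Ps.round(4).tolist(),Ps.mean(0))
for n,d in(("top",T),("side",S)):
    hsv=cv2.cvtColor(d["color"],cv2.COLOR_BGR2HSV)
    m=cv2.inRange(hsv,(100,130,60),(130,255,255))
    k,l,st,c=cv2.connectedComponentsWithStats(m)
    for i in range(1,k):
        if st[i,4]>25: print(n,"blue",st[i],c[i],plane(d,[c[i]],.1075))
    m=cv2.inRange(hsv,(4,150,80),(16,255,255))
    k,l,st,c=cv2.connectedComponentsWithStats(m)
    for i in range(1,k):
        if st[i,4]>5: print(n,"orange",st[i],c[i],plane(d,[c[i]],.1465),plane(d,[c[i]],.1))
# handle top face
tt=np.array([223,283])/4+[245,155]   # crop c2 top face centre
print("handle top:",plane(T,[tt],.179))
ss=(np.array([642,174])-[360,0])/4+[225,130]
print(plane(S,[ss],.179))
st=np.array([[182,238],[279,266],[248,352],[162,330]])/4+[245,155]
f=np.array([[212,256],[242,266],[232,310],[200,302]])/4+[245,155]
E
```

```text
top lid [[0.64, 0.2802, 0.1], [0.6457, 0.1412, 0.1], [0.5056, 0.1362, 0.1], [0.502, 0.2749, 0.1]] [0.57334233 0.20812319 0.1       ]
side lid [[0.6484, 0.1443, 0.1], [0.51, 0.1386, 0.1], [0.5026, 0.2855, 0.1], [0.6395, 0.2886, 0.1]] [0.57511411 0.21427546 0.1       ]
top blue [156 180  15  27 173] [163.79768786 190.41618497] [[0.5995532  0.20859445 0.1075    ]]
top blue [155 195   4  11  26] [156.15384615 199.92307692] [[0.57188693 0.22815832 0.1075    ]]
top blue [234 253  11  11  67] [239.32835821 257.55223881] [[ 0.41616763 -0.01107341  0.1075    ]]
top orange [   0    0  170   46 2093] [69.97706641 14.10750119] [[1.10454268 0.49945554 0.1465    ]] [[1.1348144  0.52508158 0.1       ]]
top orange [92  0  4  4  7] [93.57142857  1.85714286] [[1.14566996 0.43543416 0.1465    ]] [[1.17767432 0.45836306 0.1       ]]
top orange [147   0  11   3  16] [151.9375   0.75  ] [[1.15543042 0.26726588 0.1465    ]] [[1.18784598 0.28311006 0.1       ]]
top orange [163   0  54  36 492] [189.3902439   12.43089431] [[1.12210667 0.15640438 0.1465    ]] [[1.15311833 0.16757812 0.1       ]]
top orange [2
[... 28230 characters left out ...]
051] [[0.94624413 0.35200695 0.1465    ]] [[0.98235761 0.33368281 0.1       ]]
side orange [ 35 361   3   6  10] [ 35.9 363.8] [[0.88777931 0.33884848 0.1465    ]] [[0.91941823 0.31951727 0.1       ]]
side orange [ 23 365   6   9  11] [ 25.09090909 369.09090909] [[0.90188305 0.35137752 0.1465    ]] [[0.93460138 0.3330052  0.1       ]]
side orange [  9 368  29  52 182] [ 22.74175824 393.83516484] [[0.88492699 0.39180247 0.1465    ]] [[0.9163476  0.37652406 0.1       ]]
side orange [ 18 380   3   3   7] [ 18.71428571 381.        ] [[0.90246894 0.37305357 0.1465    ]] [[0.93523211 0.35634022 0.1       ]]
handle top: [[ 0.50028962 -0.17496252  0.179     ]]
[[ 0.50371657 -0.17366838  0.179     ]]
```

```bash
cat >> h.py <<'E'
def Rt(st):
    q=st["orientation"]; return R.from_quat([q[1],q[2],q[3],q[0]]).as_matrix()
def move_to(st,pos,Rg=None):
    """print remaining travel (tool units) & rotation(deg, tool rotvec)"""
    M=Rt(st); d=M.T@(np.array(pos)-st["tcp_pos"])
    print("travel units",(d/.05).round(3), end=" ")
    if Rg is not None: print("rot units",(R.from_matrix(M.T@Rg).as_rotvec(degrees=True)/5).round(3))
    else: print()
def down(yaw):
    """tool down; tool y at world angle yaw(deg)"""
    a=np.radians(yaw);x=np.array([0,0,-1.]);y=np.array([np.cos(a),np.sin(a),0]);return np.c_[x,y,np.cross(x,y)]
E
python3 - <<'E'
from h import *
from workcell import env
s=env.get_state(); M=Rt(s);print(M.round(3)); y=np.degrees(np.arctan2(M[1,1],M[0,1]));print("yaw y",y,"q1",np.degrees(s["qpos"][0]))
move_to(s,[.45,.18,.30],down(90))
move_to(s,[.45,.18,.30],down(-90))
E
```

```text
[[-0.     0.389 -0.921]
 [ 0.001 -0.921 -0.389]
 [-1.    -0.001 -0.   ]]
yaw y -67.0914077709453 q1 -71.12018582938965
travel units [ -1.374 -10.311  -9.691] rot units [-3.1418e+01 -1.1000e-02  1.0000e-03]
travel units [ -1.374 -10.311  -9.691] rot units [4.582e+00 1.000e-03 8.000e-03]
```

Run:
```python
from h import *
from workcell import env
s=env.get_state()
move_to(s,[.585,.21,.30],down(-83))
```

```text
travel units [ -1.374  -9.813 -12.412] rot units [3.182e+00 1.000e-03 8.000e-03]
```

Call:
{"op": "play_rows", "data": {"jaw": [-1, -1, -1, -1, -1, -1, -1, -1], "travel": [[-0.7, 0, 0], [-0.67, 0, 0], [0, -0.5, -0.6], [0, -0.5, -0.6], [0, -0.5, -0.6], [0, -0.5, -0.6], [0, -0.5, -0.6], [0, -0.5, -0.6]], "rotation": [[0, 0, 0], [0, 0, 0], [0, 0, 0], [0, 0, 0], [0, 0, 0], [0, 0, 0], [0, 0, 0], [0, 0, 0]], "newtons": 30}}

```text
t: 1.05
tcp_pos: [0.3122, -0.2739, 0.2998]
orientation: [0.14, 0.693, 0.14, -0.693]
wrist_force: [-0.0, -0.8, 0.2]
grip_width: 0.0858
```

Call:
{"op": "play_rows", "data": {"jaw": [-1, -1, -1, -1, -1, -1, -1, -1], "travel": [[0, -0.55, -0.7], [0, -0.55, -0.7], [0, -0.55, -0.7], [0, -0.55, -0.7], [0, -0.55, -0.7], [0, -0.55, -0.7], [0, -0.55, -0.7], [0, -0.55, -0.7]], "rotation": [[0, 0, 0], [0, 0, 0], [0, 0, 0], [0, 0, 0], [0, 0, 0], [0, 0, 0], [0, 0, 0], [0, 0, 0]]}}

```text
t: 1.85
tcp_pos: [0.4846, 0.0382, 0.2998]
orientation: [0.141, 0.693, 0.14, -0.693]
wrist_force: [0.2, -1.3, -0.0]
grip_width: 0.0854
```

Run:
```python
from h import *
from workcell import env
s=env.get_state();print(s["tcp_pos"],s["qpos"])
move_to(s,[.585,.21,.30],down(-83))
```

```text
[0.48461391 0.03815372 0.29981562] [ 2.69104923e-03 -6.36139693e-02  1.38094594e+00 -1.86223361e-04
  1.82391448e+00  1.17340623e+00]
travel units [-0.004 -2.384 -3.188] rot units [ 3.184e+00 -3.000e-03 -3.000e-03]
```

Call:
{"op": "play_rows", "data": {"jaw": [-1, -1, -1, -1, -1, -1, -1, -1], "travel": [[0, -0.5, -0.65], [0, -0.5, -0.65], [0, -0.5, -0.65], [0, -0.5, -0.65], [0, -0.4, -0.6], [0, 0, 0], [0, 0, 0], [0, 0, 0]], "rotation": [[0, 0, 0], [0, 0, 0], [0, 0, 0], [0, 0, 0], [0, 0, 0], [1, 0, 0], [1, 0, 0], [1, 0, 0]]}}

```text
t: 2.65
tcp_pos: [0.5848, 0.2095, 0.2991]
orientation: [-0.048, -0.705, -0.048, 0.706]
wrist_force: [0.5, 0.3, 0.3]
grip_width: 0.0852
```

```bash
cat > snap.py <<'E'
import sys,pickle
from h import *
from workcell import env, imaging
n=sys.argv[1]; s=env.get_state(); d=imaging.get_image("wrist")
cv2.imwrite(f"pics/{n}.png",d["color"]); pickle.dump((s,d,wristT(d,s)),open(f"{n}.pkl","wb"))
print(s["tcp_pos"].round(4),s["dq"].round(3))
E
python3 snap.py w1
```

```text
[0.5848 0.2095 0.2991] [-0.005 -0.009  0.005 -0.001  0.     0.867]
```

View pics/w1.png

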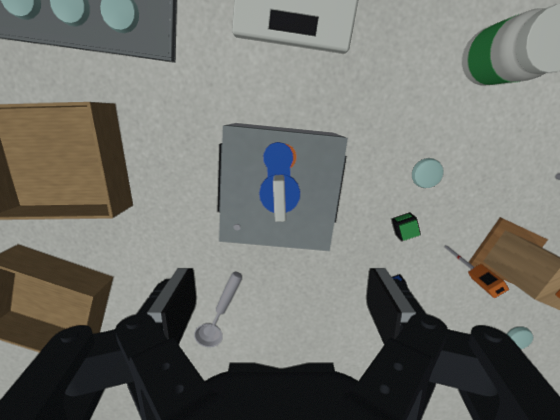

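Call:
{"op": "play_rows", "data": {"jaw": [-1], "travel": [[0, 0, 0]], "rotation": [[0, 0, 0]]}}

```text
t: 2.8
tcp_pos: [0.5848, 0.2091, 0.2995]
orientation: [-0.049, -0.705, -0.049, 0.706]
wrist_force: [0.8, -0.1, -0.1]
grip_width: 0.0854
```

```bash
python3 snap.py w2
python3 - <<'E'
from h import *
import pickle
s,d,T=pickle.load(open("w2.pkl","rb"))
im=d["color"];cv2.imwrite("pics/w2c.png",cv2.resize(im[110:260,205:360],None,fx=3.8,fy=3.8,interpolation=cv2.INTER_CUBIC))
hsv=cv2.cvtColor(im,cv2.COLOR_BGR2HSV)
roi=np.zeros(im.shape[:2],np.uint8);roi[110:260,205:360]=255
m=cv2.inRange(hsv,(100,130,50),(130,255,255))&roi
ys,xs=np.nonzero(m);print("blue",len(xs),xs.min(),xs.max(),ys.min(),ys.max())
P=plane(d,np.c_[xs,ys],.1075,T)
print("blue ext",P.min(0),P.max(0))
m=cv2.inRange(hsv,(3,120,80),(20,255,255))&roi
ys,xs=np.nonzero(m);print("orange",len(xs)); P=plane(d,np.c_[xs,ys],.1,T);print(P.mean(0),P.min(0),P.max(0))
E
```

```text
[0.5848 0.2091 0.2995] [-0.002 -0.002  0.     0.001 -0.    -0.023]
blue 1570 259 299 142 211
blue ext [0.55375551 0.18701768 0.1075    ] [0.63421217 0.23319671 0.1075    ]
orange 54
[0.62117676 0.20036038 0.1       ] [0.60866959 0.19712915 0.1       ] [0.63181731 0.2075111  0.1       ]
```

View pics/w2c.png

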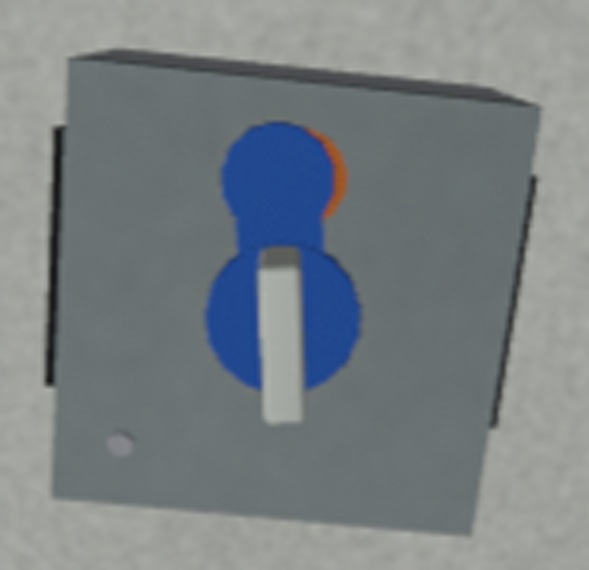

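Run:
```python
from h import *
import pickle
s,d,T=pickle.load(open("w2.pkl","rb"))
f=lambda L:np.array(L,float)/3.8+[205,110]
C=plane(d,f([[69,59],[540,107],[470,535],[52,497]]),.1,T)
print("lid",C[:,:2].round(4).tolist(),C.mean(0).round(4))
e=[np.linalg.norm(C[i]-C[(i+1)%4]) for i in range(4)];print("sides",np.round(e,4))
x=(C[0]+C[1]-C[2]-C[3]);print("yaw",np.degrees(np.arctan2(x[1],x[0])), "yaw2", [np.degrees(np.arctan2(*(C[a]-C[b])[[1,0]])) for a,b in((0,3),(1,2))])
# circle samples
def circ(P):
    A=np.c_[2*P[:,:2],np.ones(len(P))];b=(P[:,:2]**2).sum(1);q=np.linalg.lstsq(A,b,rcond=None)[0];return q[:2].round(4),np.sqrt(q[2]+q[0]**2+q[1]**2).round(4)
hub=plane(d,f([[206,318],[361,318],[215,280],[352,280],[222,362],[345,362],[245,384],[318,386]]),.1075,T)
fl=plane(d,f([[221,178],[335,178],[279,122],[240,135],[318,136],[229,207],[329,207],[245,132]]),.1075,T)
h,hr=circ(hub);g,gr=circ(fl);print("hub",h,hr,"flap",g,gr,"dist",np.linalg.norm(g-h),"dir",np.degrees(np.arctan2(*(g-h)[::-1])))
B=plane(d,f([[260,265],[300,265],[303,422],[264,424]]),.1385,T);print("bar",B[:,:2].round(4).tolist(),B.mean(0).round(4)); x=(B[0]+B[1]-B[2]-B[3])[:2];print(np.linalg.norm(x)/2,np.degrees(np.arctan2(x[1],x[0])))
```

```text
lid [[0.6427, 0.2815], [0.6483, 0.1431], [0.5091, 0.1374], [0.5035, 0.2761]] [0.5759 0.2096 0.1   ]
sides [0.1385 0.1394 0.1388 0.1393]
yaw 2.286045347443467 yaw2 [np.float64(2.229645207537163), np.float64(2.3424104037416194)]
hub [0.576  0.2093] 0.0238 flap [0.6176 0.2166] 0.0168 dist 0.042235648450094934 dir 9.952970840618315
bar [[0.5983, 0.2187], [0.5998, 0.2079], [0.5549, 0.2006], [0.5527, 0.2115]] [0.5764 0.2097 0.1385]
0.04585330459620243 9.088281721547435
```

Run:
```python
from h import *
from workcell import env
s=env.get_state()
move_to(s,[.5760,.2095,.113],down(-80.4))
```

```text
travel units [ 3.733 -0.034  0.171] rot units [-0.312  0.003 -0.002]
```

Call:
{"op": "play_rows", "data": {"jaw": [-1, -1, -1, -1, -1, -1, -1, -1], "travel": [[0, -0.03, 0.17], [0.6, 0, 0], [0.6, 0, 0], [0.6, 0, 0], [0.6, 0, 0], [0.5, 0, 0], [0, 0, 0], [0, 0, 0]], "rotation": [[-0.31, 0, 0], [0, 0, 0], [0, 0, 0], [0, 0, 0], [0, 0, 0], [0, 0, 0], [0, 0, 0], [0, 0, 0]]}}

```text
t: 3.65
tcp_pos: [0.5759, 0.2094, 0.1556]
orientation: [0.059, 0.705, 0.059, -0.705]
wrist_force: [-0.2, -0.4, -0.2]
grip_width: 0.0852
```

```bash
python3 - <<'E'
from h import *
from workcell import env
s=env.get_state()
move_to(s,[.5760,.2095,.113],down(-80.4))
E
python3 snap.py w3
```

```text
travel units [ 0.853 -0.001 -0.001] rot units [-0.014 -0.003 -0.   ]
[0.5759 0.2094 0.1556] [-0.    -0.019 -0.043  0.    -0.     0.005]
```

View pics/w3.png

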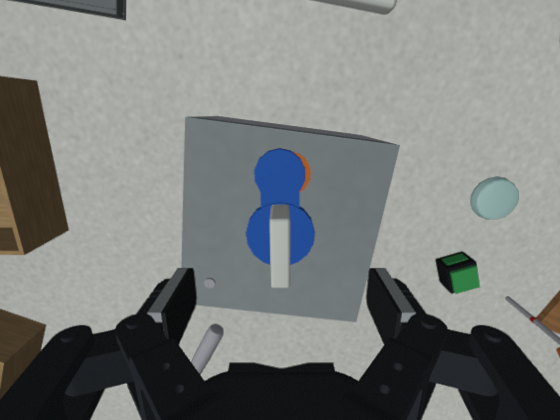

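The bar at (280,246) is centred between the fingers (193 and 368), so I descend and grip it.

Call:
{"op": "play_rows", "data": {"jaw": [-1, -1, -1, 0.9, 0.9, 0.9, 0.9, 0.9], "travel": [[0.45, 0, 0], [0.4, 0, 0], [0, 0, 0], [0, 0, 0], [0, 0, 0], [0, 0, 0], [0, 0, 0], [0, 0, 0]], "rotation": [[0, 0, 0], [0, 0, 0], [0, 0, 0], [0, 0, 0], [0, 0, 0], [0, 0, 0], [0, 0, 0], [0, 0, 0]], "newtons": 40}}

```text
t: 4.5
tcp_pos: [0.5763, 0.2096, 0.1128]
orientation: [0.058, 0.705, 0.059, -0.704]
wrist_force: [-2.3, 14.3, 7.9]
grip_width: 0.0121
```

Call:
{"op": "play_rows", "data": {"jaw": [0.9, 0.9, 0.9, 0.9], "travel": [[0, 0, 0], [0, 0, 0], [0, 0, 0], [0, 0, 0]], "rotation": [[0, 0, 0], [0, 0, 0], [0, 0, 0], [-0.5, 0, 0]]}}

```text
t: 4.9
tcp_pos: [0.5763, 0.21, 0.113]
orientation: [0.074, 0.704, 0.074, -0.703]
wrist_force: [-2.0, 4.6, 3.8]
grip_width: 0.0112
```

Run:
```python
from h import *
from workcell import env
s=env.get_state();print(s["tcp_pos"],s["wrist_force"],s["wrist_torque"],s["grip_width"])
move_to(s,[.5760,.2095,.113],down(-4.6))
```

```text
[0.5762777  0.2100292  0.11298487] [-1.97574763  4.62621401  3.8390916 ] [ 0.64763458  0.26365846 -0.17066384] 0.011218825106801568
travel units [-0.     0.009  0.008] rot units [-14.68   -0.018   0.   ]
```

Call:
{"op": "play_rows", "data": {"jaw": [0.9, 0.9, 0.9, 0.9, 0.9, 0.9, 0.9, 0.9], "travel": [[0, 0, 0], [0, 0, 0], [0, 0, 0], [0, 0, 0], [0, 0, 0], [0, 0, 0], [0, 0, 0], [0, 0, 0]], "rotation": [[-0.8, 0, 0], [-0.8, 0, 0], [-0.8, 0, 0], [-0.8, 0, 0], [-0.8, 0, 0], [-0.8, 0, 0], [-0.8, 0, 0], [-0.8, 0, 0]]}}

```text
t: 5.7
tcp_pos: [0.5762, 0.2101, 0.1129]
orientation: [0.265, 0.656, 0.266, -0.655]
wrist_force: [-1.5, 4.8, 4.8]
grip_width: 0.0111
```

Call:
{"op": "play_rows", "data": {"jaw": [0.9, 0.9, 0.9, 0.9, 0.9, 0.9, 0.9, 0.9], "travel": [[0, 0, 0], [0, 0, 0], [0, 0, 0], [0, 0, 0], [0, 0, 0], [0, 0, 0], [0, 0, 0], [0, 0, 0]], "rotation": [[-0.9, 0, 0], [-0.9, 0, 0], [-0.9, 0, 0], [-0.9, 0, 0], [-0.9, 0, 0], [-0.9, 0, 0], [-0.9, 0, 0], [-0.9, 0, 0]]}}

```text
t: 6.5
tcp_pos: [0.5762, 0.2102, 0.113]
orientation: [0.455, 0.542, 0.455, -0.54]
wrist_force: [-1.8, 5.8, 4.3]
grip_width: 0.0109
```

Run:
```python
from h import *
from workcell import env
s=env.get_state();print(s["tcp_pos"],s["wrist_force"],s["wrist_torque"],s["grip_width"],s["dq"].round(2))
move_to(s,[.5760,.2095,.113],down(-4.6))
```

```text
[0.57624839 0.21015411 0.11297983] [-1.83172851  5.81063183  4.25328307] [ 0.79121822  0.25847665 -0.11345013] 0.010918437037219982 [-0.    0.    0.   -0.    0.   -0.78]
travel units [-0.    -0.003  0.014] rot units [-1.05  -0.018 -0.008]
```

Call:
{"op": "play_rows", "data": {"jaw": [0.9, 0.9, 0.9, 0.9, 0.9], "travel": [[0, 0, 0], [0, 0, 0], [0, 0, 0], [0, 0, 0], [0, 0, 0]], "rotation": [[-0.4, 0, 0], [-0.4, 0, 0], [-0.2, 0, 0], [0, 0, 0], [0, 0, 0]]}}

```text
t: 7.0
tcp_pos: [0.5762, 0.2102, 0.113]
orientation: [0.477, 0.522, 0.478, -0.521]
wrist_force: [-2.1, 4.5, 4.6]
grip_width: 0.0113
```

Run:
```python
from h import *
from workcell import env
s=env.get_state();print(s["tcp_pos"],s["wrist_force"],s["wrist_torque"],s["grip_width"],s["dq"].round(2))
move_to(s,[.5760,.2095,.113],down(-4.6))
```

```text
[0.57622262 0.21015825 0.11295061] [-2.06861165  4.52234154  4.61932744] [0.7741171  0.21643552 0.03217512] 0.011297433096686278 [-0. -0.  0. -0.  0.  0.]
travel units [-0.001 -0.003  0.014] rot units [-0.083 -0.016 -0.008]
```

Near the stop; pressing gently on to feel it.

Call:
{"op": "play_rows", "data": {"jaw": [0.9, 0.9, 0.9, 0.9], "travel": [[0, 0, 0], [0, 0, 0], [0, 0, 0], [0, 0, 0]], "rotation": [[-0.2, 0, 0], [-0.2, 0, 0], [-0.2, 0, 0], [0, 0, 0]]}}

```text
t: 7.4
tcp_pos: [0.5762, 0.2101, 0.113]
orientation: [0.49, 0.51, 0.491, -0.509]
wrist_force: [-1.6, 5.8, 4.9]
grip_width: 0.011
```

Run:
```python
from h import *
from workcell import env
s=env.get_state();print(s["tcp_pos"],s["wrist_force"],s["wrist_torque"],s["grip_width"],s["dq"].round(2))
move_to(s,[.5760,.2095,.113],down(-4.6))
```

```text
[0.57622849 0.21013261 0.11297997] [-1.57075756  5.82974265  4.92148491] [ 0.95036938  0.3327386  -1.09628185] 0.010985540123578002 [-0.    0.    0.    0.   -0.    0.01]
travel units [-0.    -0.004  0.013] rot units [ 0.498 -0.022 -0.006]
```

Call:
{"op": "play_rows", "data": {"jaw": [-1, -1, -1, -1, -1, -1, -1, -1], "travel": [[0, 0, 0], [0, 0, 0], [0, 0, 0], [0, 0, 0], [0, 0, 0], [-0.3, 0, 0], [-0.7, 0, 0], [-0.8, 0, 0]], "rotation": [[0, 0, 0], [0, 0, 0], [0, 0, 0], [0, 0, 0], [0, 0, 0], [0, 0, 0], [0, 0, 0], [0, 0, 0]]}}

```text
t: 8.2
tcp_pos: [0.5755, 0.2092, 0.2032]
orientation: [-0.491, -0.508, -0.491, 0.51]
wrist_force: [0.8, 0.2, 0.1]
grip_width: 0.0857
```

Call:
{"op": "play_rows", "data": {"jaw": [-1, -1, -1, -1], "travel": [[-0.8, 0, 0], [-0.8, 0, 0], [-0.8, 0, 0], [0, 0, 0]], "rotation": [[0, 0, 0], [0, 0, 0], [0, 0, 0], [0, 0, 0]]}}

```text
t: 8.6
tcp_pos: [0.577, 0.2096, 0.3313]
orientation: [0.493, 0.513, 0.489, -0.505]
wrist_force: [-0.0, -0.3, 1.2]
grip_width: 0.0854
```

```bash
python3 snap.py w4
python3 - <<'E'
import pickle,cv2
from h import *
from workcell import env
s,d,T=pickle.load(open("w4.pkl","rb"))
P=[[.576,.2094,.1385],[.618,.2111,.1],[.576,.2094,.1075]]
uv=proj(d,P,T);print(uv)
print(s["wrist_force"],s["wrist_torque"])
E
```

```text
[0.577  0.2096 0.3313] [ 0.002  0.028  0.114 -0.001 -0.067  0.   ]
[[278.02157441 187.30357841]
 [310.83488041 177.75224105]
 [277.95942823 181.56795494]]
[-0.01027374 -0.32248887  1.2465668 ] [-0.03094712  0.04174829 -0.0099652 ]
```

View pics/w4.png

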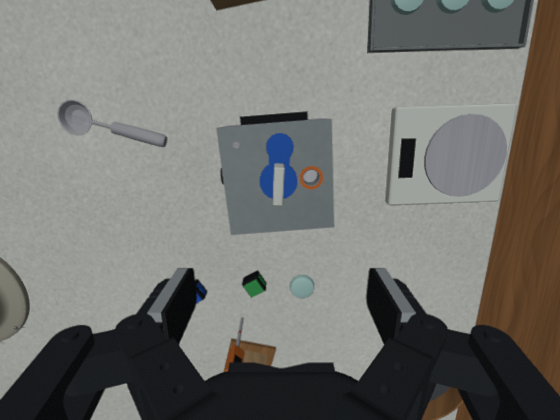

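Call:
{"op": "play_rows", "data": {"jaw": [-1, -1], "travel": [[0, 0, 0], [0, 0, 0]], "rotation": [[0, 0, 0], [0, 0, 0]]}}

```text
t: 8.85
tcp_pos: [0.5758, 0.2093, 0.3207]
orientation: [-0.491, -0.508, -0.491, 0.51]
wrist_force: [-0.0, 0.4, 0.3]
grip_width: 0.0855
```

```bash
python3 snap.py w5
python3 - <<'E'
from h import *
import pickle
s,d,T=pickle.load(open("w5.pkl","rb"))
im=d["color"];cv2.imwrite("pics/w5c.png",cv2.resize(im[110:240,215:340],None,fx=4.4,fy=4.4,interpolation=cv2.INTER_CUBIC))
hsv=cv2.cvtColor(im,cv2.COLOR_BGR2HSV)
roi=np.zeros(im.shape[:2],np.uint8);roi[110:240,215:340]=255
m=cv2.inRange(hsv,(3,100,80),(20,255,255))&roi
c=max(cv2.findContours(m,cv2.RETR_EXTERNAL,cv2.CHAIN_APPROX_NONE)[0],key=cv2.contourArea)
(e,ax,an)=cv2.fitEllipse(c);print("ring",e,ax,plane(d,[e],.1,T))
E
```

```text
[0.5758 0.2093 0.3207] [-0.001  0.005  0.004  0.     0.001 -0.   ]
ring (315.6444396972656, 177.82272338867188) (23.000926971435547, 23.575166702270508) [[0.61809165 0.21176585 0.1       ]]
```

View pics/w5c.png

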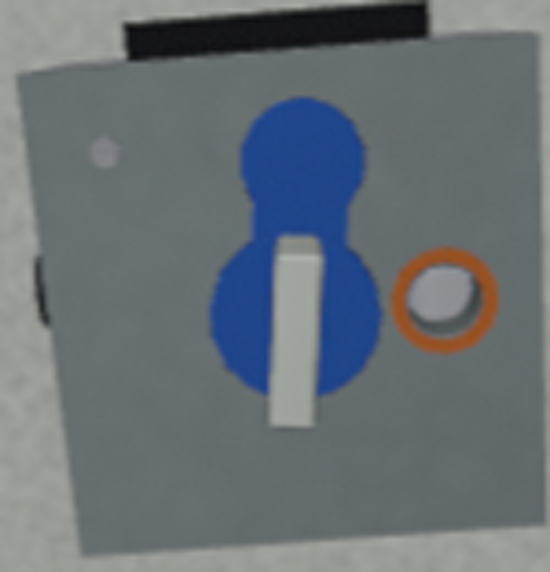

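Run:
```python
from h import *
import pickle
s,d,T=pickle.load(open("w5.pkl","rb"))
f=lambda L:np.array(L,float)/4.4+[215,110]
def circ(P):
    A=np.c_[2*P[:,:2],np.ones(len(P))];b=(P[:,:2]**2).sum(1);q=np.linalg.lstsq(A,b,rcond=None)[0];return q[:2].round(4),np.sqrt(q[2]+q[0]**2+q[1]**2).round(4)
h,hr=circ(plane(d,f([[210,313],[381,313],[222,270],[370,270],[224,360],[365,362],[260,392],[330,392]]),.1075,T))
g,gr=circ(plane(d,f([[241,160],[366,160],[303,97],[258,116],[348,116],[250,192],[357,192]]),.1075,T))
print(h,hr,g,gr,np.linalg.norm(g-h),np.degrees(np.arctan2(*(g-h)[::-1]))-2.3, 1.45*57.2958)
from workcell import env
s=env.get_state();print(s["qpos"],Rt(s).round(3)); M=Rt(s);print(np.degrees(np.arctan2(M[1,1],M[0,1])))
```

```text
[0.5766 0.2099] 0.0238 [0.5802 0.2519] 0.0166 0.04215400336860072 82.80090754621217 83.07891
[ 2.88418178e-01  3.11719222e-01  9.32270086e-01 -1.42887200e-04
  1.90062438e+00  3.24080286e-01] [[-0.003  0.999 -0.036]
 [-0.001 -0.036 -0.999]
 [-1.    -0.003  0.001]]
-2.0460161844683284
```

Run:
```python
from h import *
from workcell import env, imaging
T=imaging.get_image("top");S=imaging.get_image("side")
print("big top face", tri(T,(245+279/4,155+68/4),S,(225+67/4,130+52/4)))
print("small", tri(T,(245+72/4,155+293/4),S,(225+277/4,130+355/4)))
print("mid top face", tri(T,(245+222/4,155+281/4),S,(225+283/4,130+174/4)))
f=np.array([[212,256],[242,266],[232,304],[200,296]])/4+[245,155]
print(plane(T,f,.179).round(4))
s=env.get_state(); move_to(s,[.50,-.15,.32],down(-14))
```

```text
big top face (array([ 0.63281629, -0.20557176,  0.2323396 ]), np.float64(0.0002505283659772135))
small (array([ 0.49705533, -0.07473257,  0.12818052]), np.float64(0.0010462202474592031))
mid top face (array([ 0.50241384, -0.17436585,  0.17841845]), np.float64(0.0015137468219547914))
[[ 0.5179 -0.1675  0.179 ]
 [ 0.5118 -0.1873  0.179 ]
 [ 0.4866 -0.181   0.179 ]
 [ 0.4914 -0.16    0.179 ]]
travel units [ 0.029 -1.261  7.236] rot units [2.392 0.012 0.023]
```

Call:
{"op": "play_rows", "data": {"jaw": [-1, -1, -1, -1, -1, -1, -1, -1], "travel": [[0, -0.12, 0.7], [0, -0.12, 0.7], [0, -0.12, 0.7], [0, -0.12, 0.7], [0, -0.12, 0.7], [0, -0.12, 0.7], [0, -0.12, 0.7], [0, -0.12, 0.7]], "rotation": [[0, 0, 0], [0, 0, 0], [0, 0, 0], [0, 0, 0], [0, 0, 0], [0, 0, 0], [0, 0, 0], [0, 0, 0]]}}

```text
t: 9.8
tcp_pos: [0.5175, -0.07, 0.3218]
orientation: [-0.491, -0.509, -0.491, 0.509]
wrist_force: [0.7, 0.7, -0.4]
grip_width: 0.0852
```

Call:
{"op": "play_rows", "data": {"jaw": [-1, -1, -1, -1, -1, -1, -1, -1], "travel": [[0, -0.12, 0.6], [0, -0.12, 0.6], [0, -0.06, 0.43], [0, 0, 0], [0, 0, 0], [0, 0, 0], [0, 0, 0], [0, 0, 0]], "rotation": [[0, 0, 0], [0, 0, 0], [0, 0, 0], [0.8, 0, 0], [0.8, 0, 0], [0.8, 0, 0], [0, 0, 0], [0, 0, 0]]}}

```text
t: 10.6
tcp_pos: [0.5002, -0.1496, 0.322]
orientation: [-0.436, -0.557, -0.436, 0.557]
wrist_force: [0.3, 0.3, 0.2]
grip_width: 0.0857
```

```bash
python3 snap.py w6
python3 - <<'E'
import pickle
from h import *
s,d,T=pickle.load(open("w6.pkl","rb"))
print(proj(d,[[.5024,-.1744,.179],[.497,-.075,.128],[.633,-.206,.232]],T))
E
```

```text
[ 0.5002 -0.1496  0.322 ] [ 0.001 -0.    -0.003 -0.     0.     0.001]
[[288.98064341 220.41853113]
 [261.55921653 121.61017465]
 [448.17996254 240.73576974]]
```

View pics/w6.png

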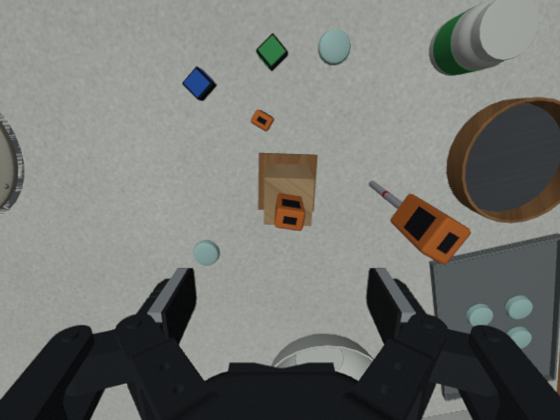

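Run:
```python
import cv2
im=cv2.imread("pics/w6.png");cv2.imwrite("pics/w6c.png",cv2.resize(im[145:235,245:330],None,fx=6,fy=6,interpolation=cv2.INTER_CUBIC))
```

```text
(no output)
```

View pics/w6c.png

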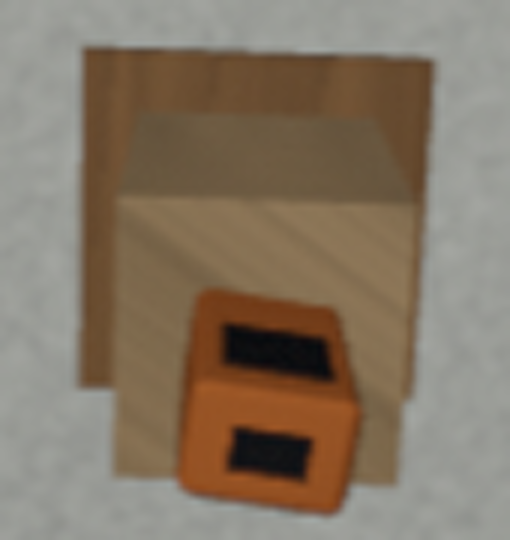

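Run:
```python
from h import *
import pickle
s,d,T=pickle.load(open("w6.pkl","rb"))
f=lambda L:np.array(L,float)/6+[245,145]
C=plane(d,f([[190,379],[361,404],[346,516],[178,494]]),.179,T);print(C.round(4).tolist(),C.mean(0))
print([np.linalg.norm(C[i]-C[(i+1)%4]).round(4) for i in range(4)],[np.degrees(np.arctan2(*(C[a]-C[b])[[1,0]])) for a,b in((1,0),(2,3),(0,3),(1,2))])
C=plane(d,f([[116,196],[414,204],[398,484],[112,475]]),.114,T);print("stand",C.mean(0),[np.linalg.norm(C[i]-C[(i+1)%4]).round(4) for i in range(4)],[np.degrees(np.arctan2(*(C[a]-C[b])[[1,0]])) for a,b in((1,0),(2,3),(0,3),(1,2))])
```

```text
[[0.4935, -0.1587, 0.179], [0.5203, -0.1699, 0.179], [0.5134, -0.1891, 0.179], [0.4864, -0.1782, 0.179]] [ 0.50337198 -0.17396645  0.179     ]
[np.float64(0.0291), np.float64(0.0204), np.float64(0.0291), np.float64(0.0207)] [np.float64(-22.66477235480627), np.float64(-21.93319455701492), np.float64(70.09729349204223), np.float64(70.22914459233641)]
stand [ 0.50317489 -0.17447162  0.114     ] [np.float64(0.0593), np.float64(0.0596), np.float64(0.0599), np.float64(0.0593)] [np.float64(-15.505064287329358), np.float64(-15.862594089677945), np.float64(74.23035008838886), np.float64(74.78913613605874)]
```

Run:
```python
from h import *
from workcell import env
s=env.get_state(); move_to(s,[.5033,-.1742,.130],down(-21.4))
```

```text
travel units [3.841 0.18  0.463] rot units [1.491e+00 1.000e-03 4.000e-03]
```

Call:
{"op": "play_rows", "data": {"jaw": [-1, -1, -1, -1, -1, -1, -1, -1], "travel": [[0, 0.18, 0.46], [0, 0, 0], [0, 0, 0], [0.6, 0, 0], [0.6, 0, 0], [0.6, 0, 0], [0.55, 0, 0], [0, 0, 0]], "rotation": [[0, 0, 0], [0.75, 0, 0], [0.75, 0, 0], [0, 0, 0], [0, 0, 0], [0, 0, 0], [0, 0, 0], [0, 0, 0]]}}

```text
t: 11.45
tcp_pos: [0.5017, -0.1733, 0.2004]
orientation: [-0.396, -0.583, -0.4, 0.586]
wrist_force: [0.3, 0.3, 1.1]
grip_width: 0.0852
```

```bash
python3 snap.py w7
python3 - <<'E'
from h import *
from workcell import env
s=env.get_state(); move_to(s,[.5033,-.1742,.130],down(-21.4))
E
```

```text
[ 0.5017 -0.1733  0.2004] [ 0.    -0.034 -0.093 -0.     0.057  0.007]
travel units [1.468 0.02  0.004] rot units [-0.018 -0.     0.042]
```

View pics/w7.png

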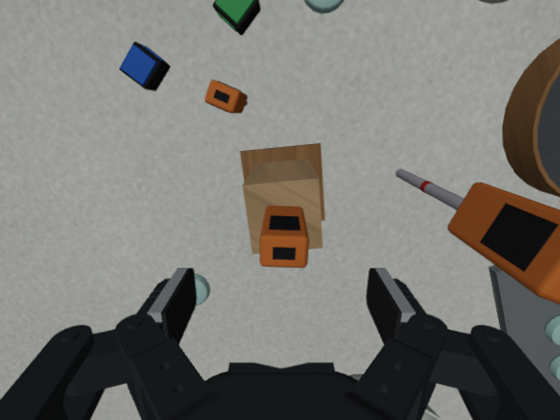

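Call:
{"op": "play_rows", "data": {"jaw": [-1, -1], "travel": [[0, 0, 0], [0, 0, 0]], "rotation": [[0, 0, 0], [0, 0, 0]]}}

```text
t: 11.7
tcp_pos: [0.5042, -0.1744, 0.207]
orientation: [0.399, 0.585, 0.397, -0.584]
wrist_force: [0.1, 0.3, 1.4]
grip_width: 0.0856
```

```bash
python3 snap.py w8
python3 - <<'E'
import cv2
im=cv2.imread("pics/w8.png");cv2.imwrite("pics/w8c.png",cv2.resize(im[195:280,245:325],None,fx=6,fy=6,interpolation=cv2.INTER_CUBIC))
E
```

```text
[ 0.5042 -0.1744  0.207 ] [-0.    -0.002  0.008 -0.002 -0.004  0.003]
```

View pics/w8c.png

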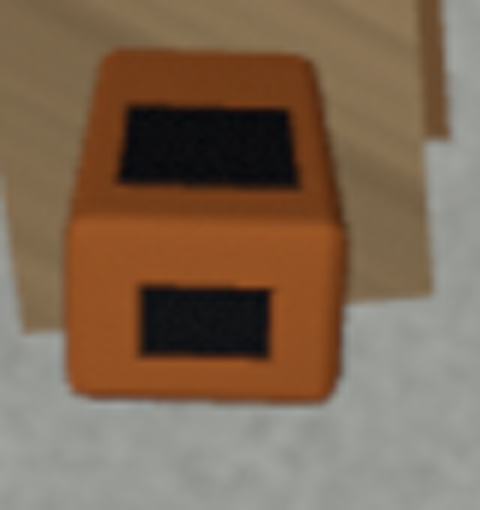

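Run:
```python
from h import *
import pickle
from workcell import env
s,d,T=pickle.load(open("w8.pkl","rb"))
f=lambda L:np.array(L,float)/6+[245,195]
C=plane(d,f([[67,216],[345,226],[338,404],[70,396]]),.179,T);print(C.round(4).tolist(),C.mean(0))
print([np.linalg.norm(C[i]-C[(i+1)%4]).round(4) for i in range(4)],[np.degrees(np.arctan2(*(C[a]-C[b])[[1,0]])) for a,b in((1,0),(2,3),(0,3),(1,2))])
s=env.get_state();move_to(s,[.5035,-.1740,.130],down(-22))
```

```text
[[0.4944, -0.1585, 0.179], [0.5206, -0.17, 0.179], [0.5128, -0.1889, 0.179], [0.4867, -0.1775, 0.179]] [ 0.50362573 -0.17370842  0.179     ]
[np.float64(0.0286), np.float64(0.0204), np.float64(0.0285), np.float64(0.0206)] [np.float64(-23.834390176928185), np.float64(-23.539469752319643), np.float64(67.82657256296527), np.float64(67.66535393805451)]
travel units [ 1.536 -0.02  -0.003] rot units [ 0.094  0.001 -0.038]
```

Call:
{"op": "play_rows", "data": {"jaw": [-1, -1, -1, -1, -1], "travel": [[0, -0.01, -0.01], [0.5, 0, 0], [0.5, 0, 0], [0.5, 0, 0], [0, 0, 0]], "rotation": [[0.25, 0, 0], [0, 0, 0], [0, 0, 0], [0, 0, 0], [0, 0, 0]]}}

```text
t: 12.25
tcp_pos: [0.5015, -0.1728, 0.1266]
orientation: [-0.389, -0.588, -0.393, 0.59]
wrist_force: [-0.2, 0.0, -0.2]
grip_width: 0.0852
```

Call:
{"op": "play_rows", "data": {"jaw": [0.8, 0.8, 0.8, 0.8, 0.8, 0.8, 0.8, 0.8], "travel": [[0, 0, 0], [0, 0, 0], [0, 0, 0], [0, 0, 0], [0, 0, 0], [0, 0, 0], [0, 0, 0], [0, 0, 0]], "rotation": [[0, 0, 0], [0, 0, 0], [0, 0, 0], [0, 0, 0], [0, 0, 0], [0, 0, 0], [0, 0, 0], [0, 0, 0]], "newtons": 50}}

```text
t: 13.05
tcp_pos: [0.5037, -0.1737, 0.1311]
orientation: [0.392, 0.589, 0.391, -0.589]
wrist_force: [-0.4, -0.7, 6.0]
grip_width: 0.0295
```

```bash
python3 snap.py w9
python3 - <<'E'
from h import *
from workcell import env
s=env.get_state();print(s["wrist_force"],s["wrist_torque"],s["grip_width"]);move_to(s,[.5036,-.1739,.130],down(-22.8))
E
```

```text
[ 0.5037 -0.1737  0.1311] [-0.001 -0.    -0.001  0.     0.001  0.   ]
[-0.87412288  0.68332278  5.10112281] [0.08282707 0.12171649 0.01480005] 0.029349974068250486
travel units [ 0.023 -0.001  0.004] rot units [ 0.001  0.001 -0.026]
```

View pics/w9.png

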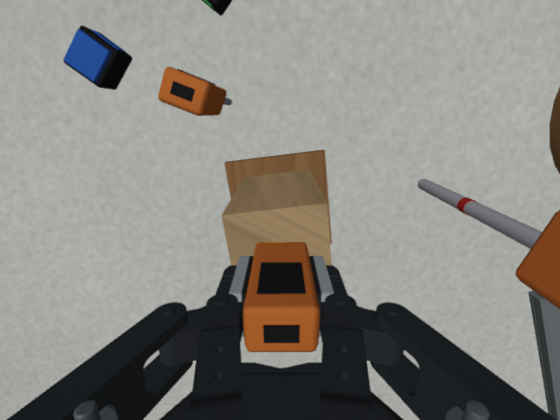

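Call:
{"op": "play_rows", "data": {"jaw": [0.8, 0.8, 0.8, 0.8, 0.8, 0.8, 0.8, 0.8], "travel": [[-0.1, 0, 0], [-0.2, 0, 0], [-0.3, 0, 0], [-0.3, 0, 0], [-0.3, 0, 0], [-0.3, 0, 0], [-0.3, 0, 0], [-0.3, 0, 0]], "rotation": [[0, 0, 0], [0, 0, 0], [0, 0, 0], [0, 0, 0], [0, 0, 0], [0, 0, 0], [0, 0, 0], [0, 0, 0]]}}

```text
t: 13.9
tcp_pos: [0.5031, -0.1735, 0.2362]
orientation: [0.391, 0.589, 0.391, -0.589]
wrist_force: [-1.1, -0.3, -0.5]
grip_width: 0.0292
```

Call:
{"op": "play_rows", "data": {"jaw": [0.8, 0.8, 0.8, 0.8, 0.8, 0.8, 0.8, 0.8], "travel": [[-0.3, 0, 0], [-0.3, 0, 0], [-0.3, 0, 0], [-0.3, 0, 0], [-0.3, 0, 0], [-0.1, 0, 0], [0, 0, 0], [0, 0, 0]], "rotation": [[0, 0, 0], [0, 0, 0], [0, 0, 0], [0, 0, 0], [0, 0, 0], [0, 0, 0], [0, 0, 0], [0, 0, 0]]}}

```text
t: 14.7
tcp_pos: [0.503, -0.1734, 0.314]
orientation: [-0.391, -0.589, -0.392, 0.589]
wrist_force: [0.1, 0.3, -1.7]
grip_width: 0.0295
```

```bash
python3 snap.py w10
python3 - <<'E'
from h import *
from workcell import env,imaging
cv2.imwrite("pics/side10.png",imaging.get_image("side")["color"])
s=env.get_state();print(s["wrist_force"],s["wrist_torque"],s["grip_width"]);move_to(s,[.5036,-.1739,.305],down(-22.8))
E
```

```text
[ 0.503  -0.1734  0.314 ] [ 0.001  0.005  0.012  0.    -0.002 -0.001]
[-0.09173721 -0.6328427  -1.51050415] [-0.02236126 -0.00937262  0.04938722] 0.029535614591078462
travel units [0.175 0.016 0.004] rot units [0.001 0.001 0.021]
```

View pics/w10.png

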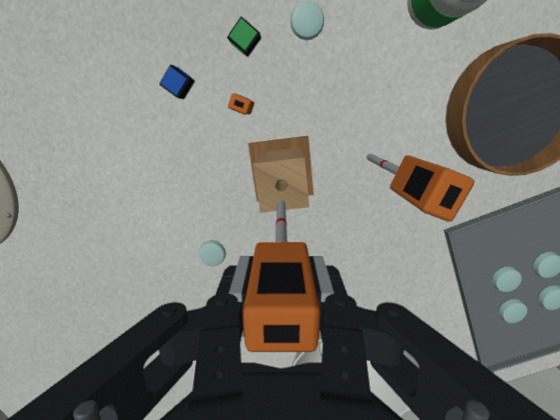

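View pics/side10.png

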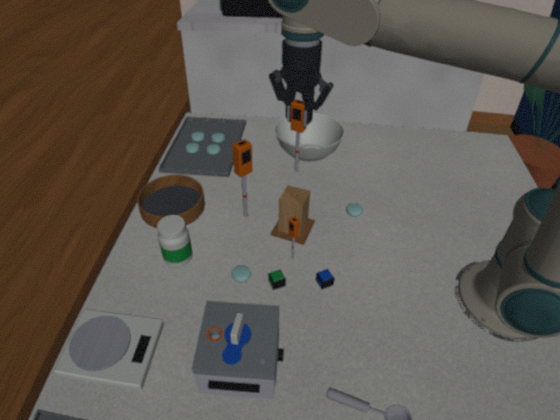

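```bash
cat > stem.py <<'E'
import sys,pickle
from h import *
s,d,T=pickle.load(open(sys.argv[1]+".pkl","rb"))
im=d["color"];H=d["hand_eye"]
hsv=cv2.cvtColor(im,cv2.COLOR_BGR2HSV)
sub=slice(190,243),slice(262,300)
red=((hsv[...,0]<6)|(hsv[...,0]>172))&(hsv[...,1]>120)
m=np.zeros(im.shape[:2],bool);m[sub]=red[sub];ys,xs=np.nonzero(m);print("ring px",len(xs),xs.mean(),ys.mean(),ys.min(),ys.max())
cv2.imwrite("pics/%s_c.png"%sys.argv[1],cv2.resize(im[190:250,250:310],None,fx=9,fy=9,interpolation=cv2.INTER_CUBIC))
def planex(uv,X):
    p=cv2.undistortPoints(np.array([[uv]],float),d["mtx"],d["D"]).reshape(2);r=H[:3,:3]@[p[0],p[1],1];o=H[:3,3];return (o+r*(X-o[0])/r[0]).round(4)
print("ring tool",planex((xs.mean(),ys.mean()),.0721))
if len(sys.argv)>2: print("tip tool",planex((float(sys.argv[2]),float(sys.argv[3])),.1271))
E
python3 stem.py w10
```

```text
ring px 23 281.04347826086956 219.56521739130434 218 222
ring tool [ 0.0721  0.0002 -0.0029]
```

View pics/w10_c.png

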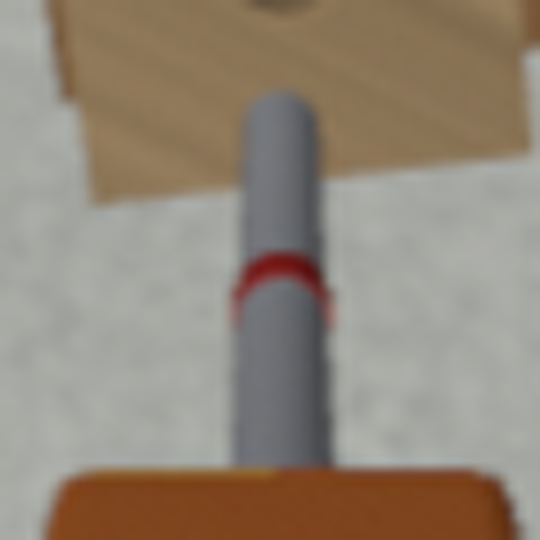

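```bash
cat >> stem.py <<'E'
if len(sys.argv)>4: print("ring sil",planex((float(sys.argv[4]),float(sys.argv[5])),.0721))
E
python3 stem.py w10 281.2 202 281.3 223.5
python3 - <<'E'
from h import *
from workcell import env
s=env.get_state();move_to(s,[.6180,.2114,.314])
E
```

```text
ring px 23 281.04347826086956 219.56521739130434 218 222
ring tool [ 0.0721  0.0002 -0.0029]
tip tool [ 0.1271  0.0003 -0.0006]
ring sil [0.0721 0.0004 0.0003]
travel units [-4.000e-03 -8.600e-01 -7.986e+00]
```

Call:
{"op": "play_rows", "data": {"jaw": [0.8, 0.8, 0.8, 0.8, 0.8, 0.8, 0.8, 0.8], "travel": [[0, -0.03, -0.3], [0, -0.06, -0.5], [0, -0.06, -0.6], [0, -0.06, -0.6], [0, -0.07, -0.6], [0, -0.07, -0.6], [0, -0.07, -0.6], [0, -0.07, -0.6]], "rotation": [[0, 0, 0], [0, 0, 0], [0, 0, 0], [0, 0, 0], [0, 0, 0], [0, 0, 0], [0, 0, 0], [0, 0, 0]]}}

```text
t: 15.6
tcp_pos: [0.5658, 0.0411, 0.3144]
orientation: [-0.391, -0.589, -0.392, 0.589]
wrist_force: [0.1, -0.3, -1.0]
grip_width: 0.0295
```

Call:
{"op": "play_rows", "data": {"jaw": [0.8, 0.8, 0.8, 0.8, 0.8, 0.8, 0.8, 0.8], "travel": [[0, -0.07, -0.6], [0, -0.07, -0.6], [0, -0.07, -0.6], [0, -0.07, -0.6], [0, -0.06, -0.6], [0, -0.03, -0.35], [0, 0, -0.15], [0, 0, 0]], "rotation": [[0, 0, 0], [0, 0, 0], [0, 0, 0], [0, 0, 0], [0, 0, 0], [0, 0, 0], [0, 0, 0], [0, 0, 0]]}}

```text
t: 16.4
tcp_pos: [0.6163, 0.2085, 0.3139]
orientation: [-0.392, -0.588, -0.392, 0.589]
wrist_force: [-0.2, -0.7, 0.0]
grip_width: 0.0296
```

Call:
{"op": "play_rows", "data": {"jaw": [0.8, 0.8, 0.8], "travel": [[0, 0, 0], [0, 0, 0], [0, 0, 0]], "rotation": [[0, 0, 0], [0, 0, 0], [0, 0, 0]]}}

```text
t: 16.7
tcp_pos: [0.6165, 0.2065, 0.3152]
orientation: [0.391, 0.589, 0.391, -0.589]
wrist_force: [-0.2, 0.2, -1.2]
grip_width: 0.0296
```

```bash
python3 snap.py w11
python3 - <<'E'
from h import *
from workcell import env,imaging
for n in("side","top"): cv2.imwrite(f"pics/{n}11.png",imaging.get_image(n)["color"])
s=env.get_state();print(s["grip_width"],s["qpos"]);move_to(s,[.6180,.2114,.314],down(-22.8))
E
```

```text
[0.6165 0.2065 0.3152] [ 0.003  0.003 -0.001  0.001 -0.     0.   ]
0.02965029032333061 [ 2.66991819e-01  4.27131429e-01  7.98813249e-01 -1.38468965e-04
  1.91538046e+00  6.65418486e-01]
travel units [ 0.02  -0.008 -0.095] rot units [-0.006 -0.001 -0.003]
```

View pics/w11.png

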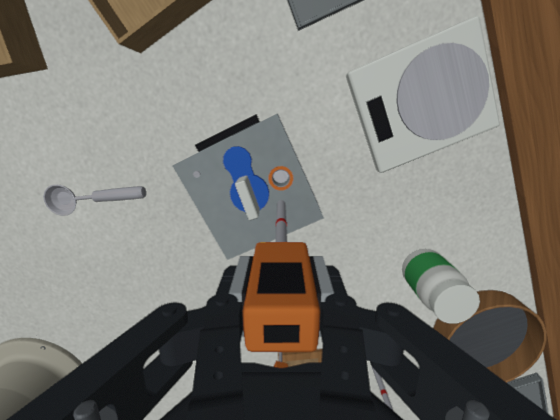

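View pics/side11.png

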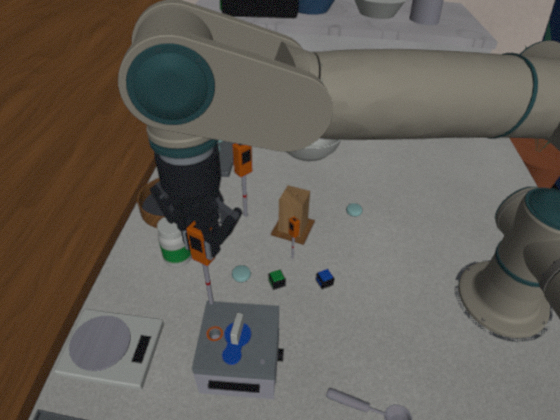

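```bash
cat > port.py <<'E'
import sys,pickle
from h import *
s,d,T=pickle.load(open(sys.argv[1]+".pkl","rb"))
im=d["color"];hsv=cv2.cvtColor(im,cv2.COLOR_BGR2HSV)
m=cv2.inRange(hsv,(3,100,80),(20,255,255));m[:150]=0;m[242:]=0;m[:,:255]=0;m[:,310:]=0
c=max(cv2.findContours(m,cv2.RETR_EXTERNAL,cv2.CHAIN_APPROX_NONE)[0],key=cv2.contourArea)
e,ax,an=cv2.fitEllipse(c);P=plane(d,[e],.1,T)[0]
print("port px",np.round(e,1),np.round(ax,1),"world",P.round(4),"tool",(Rt(s).T@(P-s["tcp_pos"])).round(4))
y0=int(sys.argv[2]) if len(sys.argv)>2 else 160
cv2.imwrite("pics/%s_p.png"%sys.argv[1],cv2.resize(im[y0:y0+95,235:330],None,fx=6,fy=6,interpolation=cv2.INTER_CUBIC))
E
python3 port.py w11; python3 stem.py w11 281.2 202 281.3 223.5
```

```text
port px [280.4 177.7] [23.5 23.6] world [0.6182 0.2118 0.1   ] tool [ 0.2152 -0.0007 -0.0055]
ring px 25 281.0 219.68 218 222
ring tool [ 0.0721  0.0002 -0.0028]
tip tool [ 0.1271  0.0003 -0.0006]
ring sil [0.0721 0.0004 0.0003]
```

View pics/w11_p.png

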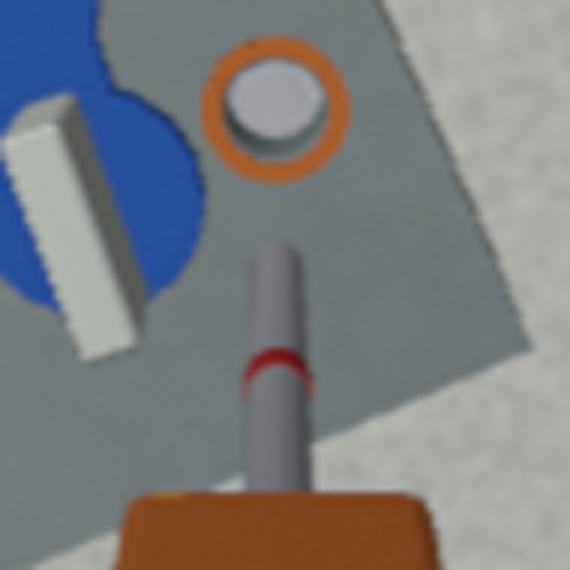

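Call:
{"op": "play_rows", "data": {"jaw": [0.8, 0.8, 0.8, 0.8, 0.8, 0.8, 0.8, 0.8], "travel": [[0, -0.02, -0.11], [0, 0, 0], [0.3, 0, 0], [0.3, 0, 0], [0.3, 0, 0], [0.2, 0, 0], [0.2, 0, 0], [0.1, 0, 0]], "rotation": [[0, 0, 0], [0, 0, 0], [0, 0, 0], [0, 0, 0], [0, 0, 0], [0, 0, 0], [0, 0, 0], [0, 0, 0]]}}

```text
t: 17.65
tcp_pos: [0.6176, 0.2128, 0.2438]
orientation: [-0.391, -0.589, -0.391, 0.589]
wrist_force: [0.1, -0.8, -1.1]
grip_width: 0.0298
```

Call:
{"op": "play_rows", "data": {"jaw": [0.8, 0.8, 0.8], "travel": [[0, 0, 0], [0, 0, 0], [0, 0, 0]], "rotation": [[0, 0, 0], [0, 0, 0], [0, 0, 0]]}}

```text
t: 17.95
tcp_pos: [0.618, 0.2128, 0.2457]
orientation: [0.392, 0.589, 0.391, -0.588]
wrist_force: [-0.8, 0.2, -0.6]
grip_width: 0.0292
```

```bash
python3 snap.py w12; python3 port.py w12 145;python3 - <<'E'
from h import *
from workcell import env,imaging
d=imaging.get_image("side");im=d["color"]
cv2.imwrite("pics/side12.png",cv2.resize(im[230:400,160:300],None,fx=3.5,fy=3.5,interpolation=cv2.INTER_CUBIC))
s=env.get_state();print(s["tcp_pos"],s["grip_width"]);move_to(s,[.6182,.2116,.1721],down(-22.8))
E
```

```text
[0.618  0.2128 0.2457] [ 0.001 -0.001  0.003 -0.     0.001 -0.   ]
port px [281.3 198.5] [26.4 27.2] world [0.6181 0.2116 0.1   ] tool [0.1457 0.0004 0.0012]
[0.61791676 0.2128355  0.24545214] 0.029081215180162812
travel units [1.467 0.013 0.021] rot units [ 0.001 -0.007 -0.01 ]
```

View pics/w12_p.png

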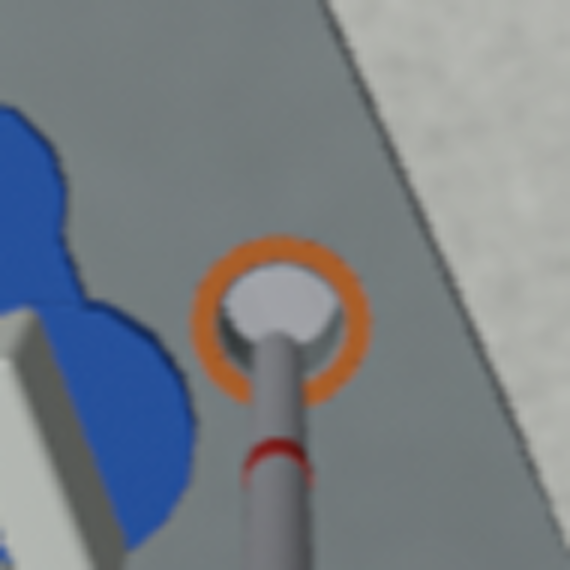

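View pics/side12.png

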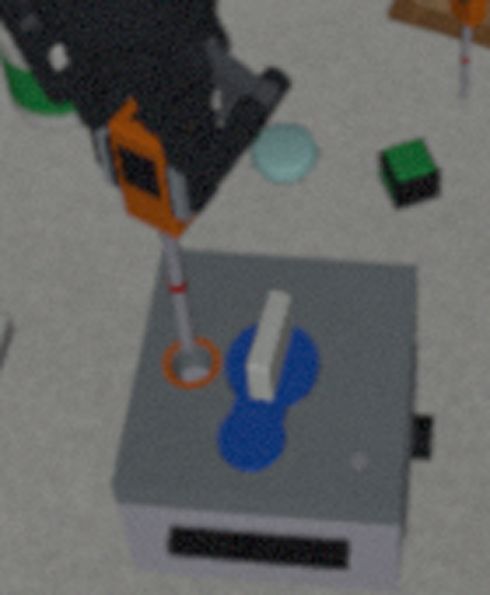

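Call:
{"op": "play_rows", "data": {"jaw": [0.8, 0.8, 0.8, 0.8, 0.8, 0.8, 0.8, 0.8], "travel": [[0, 0.01, 0.02], [0, 0, 0], [0.1, 0, 0], [0.2, 0, 0], [0.2, 0, 0], [0.2, 0, 0], [0.1, 0, 0], [0, 0, 0]], "rotation": [[0, 0, 0], [0, 0, 0], [0, 0, 0], [0, 0, 0], [0, 0, 0], [0, 0, 0], [0, 0, 0], [0, 0, 0]]}}

```text
t: 18.85
tcp_pos: [0.6174, 0.2116, 0.2032]
orientation: [-0.391, -0.588, -0.392, 0.59]
wrist_force: [-0.3, -0.4, -1.6]
grip_width: 0.0295
```

Call:
{"op": "play_rows", "data": {"jaw": [0.8, 0.8], "travel": [[0, 0, 0], [0, 0, 0]], "rotation": [[0, 0, 0], [0, 0, 0]]}}

```text
t: 19.05
tcp_pos: [0.6181, 0.2117, 0.2055]
orientation: [0.392, 0.589, 0.391, -0.589]
wrist_force: [0.1, -0.3, -0.8]
grip_width: 0.0296
```

```bash
python3 snap.py w13; python3 port.py w13 170;python3 - <<'E'
from h import *
from workcell import env,imaging
s=env.get_state();print(s["tcp_pos"],s["wrist_force"],s["grip_width"]);move_to(s,[.6181,.2115,.1721],down(-22.8))
E
```

```text
[0.6181 0.2117 0.2055] [-0.001 -0.001 -0.001  0.002 -0.002 -0.   ]
port px [280.8 209.8] [29.9 31.1] world [0.6182 0.2117 0.1   ] tool [ 1.055e-01 -0.000e+00  1.000e-04]
[0.61806355 0.21169583 0.20549804] [-0.52039558 -0.25384502 -1.02553343] 0.029640005041957948
travel units [0.668 0.002 0.004] rot units [ 0.001 -0.007 -0.012]
```

View pics/w13_p.png

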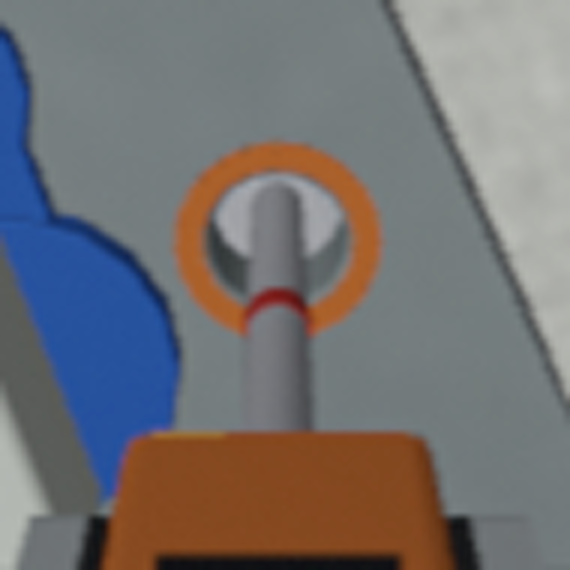

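Call:
{"op": "play_rows", "data": {"jaw": [0.8, 0.8, 0.8, 0.8, 0.8, 0.8, 0.8, 0.8], "travel": [[0.08, 0, 0], [0.12, 0, 0], [0.12, 0, 0], [0.12, 0, 0], [0.1, 0, 0], [0.08, 0, 0], [0.04, 0, 0], [0, 0, 0]], "rotation": [[0, 0, 0], [0, 0, 0], [0, 0, 0], [0, 0, 0], [0, 0, 0], [0, 0, 0], [0, 0, 0], [0, 0, 0]]}}

```text
t: 19.9
tcp_pos: [0.6177, 0.2116, 0.1714]
orientation: [-0.391, -0.589, -0.391, 0.589]
wrist_force: [0.5, -0.4, -0.9]
grip_width: 0.0294
```

Call:
{"op": "play_rows", "data": {"jaw": [0.8, 0.8, 0.8, 0.8], "travel": [[0, 0, 0], [0, 0, 0], [0, 0, 0], [0, 0, 0]], "rotation": [[0, 0, 0], [0, 0, 0], [0, 0, 0], [0, 0, 0]]}}

```text
t: 20.3
tcp_pos: [0.6179, 0.2117, 0.172]
orientation: [0.391, 0.589, 0.391, -0.589]
wrist_force: [0.4, 0.0, -1.8]
grip_width: 0.0295
```

```bash
python3 snap.py w14; python3 port.py w14 170;python3 - <<'E'
from h import *
from workcell import env,imaging
s=env.get_state();print(s["tcp_pos"],s["wrist_force"],s["grip_width"]);move_to(s,[.6181,.2115,.1721],down(-22.8))
d=imaging.get_image("side");im=d["color"]
cv2.imwrite("pics/side14.png",cv2.resize(im[260:390,160:290],None,fx=4.5,fy=4.5,interpolation=cv2.INTER_CUBIC))
ys,xs=np.nonzero
E
```

```text
[0.6179 0.2117 0.172 ] [ 0.002 -0.001  0.001  0.    -0.001 -0.   ]
port px [281.2 223. ] [33.9 35.7] world [0.6183 0.2117 0.1   ] tool [ 0.072   0.0004 -0.0001]
[0.61784718 0.2116973  0.17190809] [ 0.36284968  0.57435935 -0.84297078] 0.02918726474245459
travel units [-0.004  0.006  0.002] rot units [ 0.001 -0.001 -0.002]Traceback (most recent call last):
  File "<stdin>", line 6, in <module>
TypeError: cannot unpack non-iterable numpy._ArrayFunctionDispatcher object
```

View pics/w14_p.png

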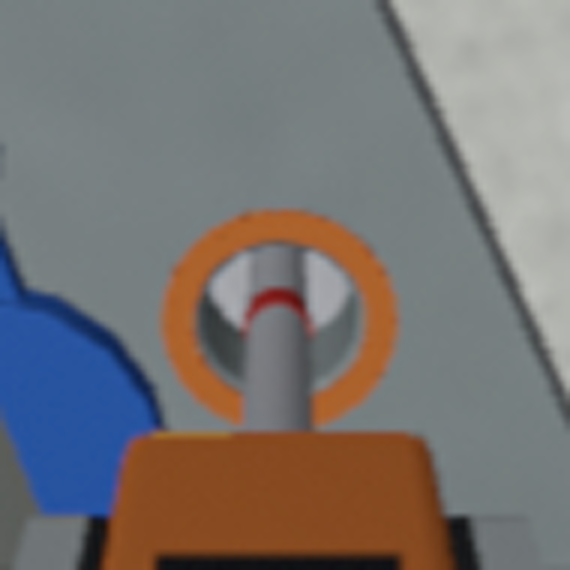

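View pics/side14.png

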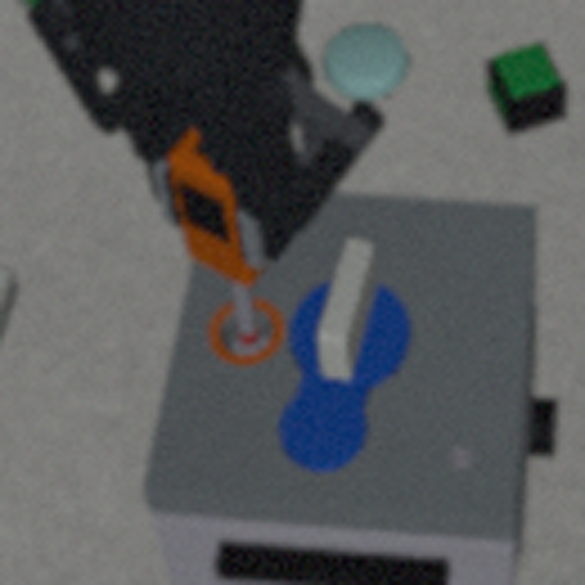

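Run:
```python
from workcell import env
print(env.hand_in()); s=env.get_state();print(s["t"],s["tcp_pos"],s["wrist_force"],s["grip_width"])
```

```text
the job is handed in; nothing more can be done
None
the job is handed in; nothing more can be done
```

The job is handed in: the cap is open at its stop, and the probe is held upright in the port with its red ring level with the lid. `hand_in()` gave no verdict, so the figures below are my own readings.

- **Cap:** I gripped the white bar and turned it anticlockwise until the wrist torque rose to about 1.1 N m. A wrist picture taken after release put the cap at 82.8°, against 83.1° for the stop, with the port fully uncovered.
- **Probe:** I took the middle-sized probe from the wooden stand, gripping it across its 30 mm width at about 50 N. In the wrist picture after lifting, the stem lay within about 0.6 mm of the tool's axis.
- **Insertion:** I re-measured the port on the way down; the views agreed within about 1 mm. At the end the TCP was within about 0.4 mm of the port centre.
- **Ring height:** the TCP ended at z = 0.172, which puts the ring's middle at about 100 mm. The final wrist picture agreed to about half a pixel, and the side picture was consistent.
- **Contact and steadiness:** the wrist force stayed below 2 N in every reading during the insertion. At the last readings the arm was still, the probe upright and held, and the time about 20.4 s of the 58 s allowed.

**One disagreement:** the first side-camera estimate of the pot's centre was about 6 mm off the top camera in y. I used the close-up wrist measurements, which matched the known sizes to within about 2 mm.

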